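Uncover the gas cylinder and take off its cap, whose thread hand is not known

ROBOT

A 6-joint arm with a two-finger parallel gripper is mounted at the origin on a cart in front of the work surface, level with it; the furniture and walls round the work are solid. World frame = base frame: x ahead of the robot, y to its left, z up, the work surface at z = 0. Lengths are in m, angles in rad, forces in N, time in s.
With the tool pointing down it reaches from about 0.275 to 1 m from the base axis. Payload 8.4 kg.
Tool frame: the origin (TCP) lies at the very end of the fingers, on their centre line; the grasp point (between the pads) lies 19 mm behind it (hold_point_z is the z of the grasp point in the tool frame, in m); z points along the fingers, y is the line along which they close (so a half turn about z gives the same grasp; the last joint's range is limited). The gripper opens to 85 mm and grips with 20 to 120 N. Pads are 22 mm wide; open, the fingers measure 114 mm over their backs; the gripper's body (76 mm by 85 mm) begins 54 mm behind the grasp point. The pads swing forward as they close: fully open they stand 13 mm farther back than shut.
Start: joints at [1.115, 0.353, 1.633, -0, 1.155, -0.002], TCP at [0.274, 0.562, 0.231] pointing down, gripper open.
Joint ranges: [-2.63, 2.63], [-0.92, 2.1], [0.06, 2.66], [-1.3, 4.44], [0, 2.69], [-3.02, 3.02]. Speed limits (rad/s): [2.22, 2.22, 2.79, 3.14, 3.14, 3.14].

INTERFACE

Orientations are given as a unit quaternion [x, y, z, w].
In Python, from station import * gives the robot as it stands.
- The arm moves only by the shell command python3 -m pendant 'ROWS'. ROWS is text: rows parted by semicolons, each of 7 numbers parted by spaces: the shift along the tool's x, y, z scaled (see below), then the turn, a rotation vector about the tool's x, y, z scaled (see below), then the closure, from 0 (fully open) to 1 (shut). In form: x y z wx wy wz jaw; .... A call has 1 to 12 rows; each row shifts and turns the commanded pose from where the row before left it, along the tool's axes as they then stand; what a row does not reach is not made up. The controller multiplies each number of a shift by 25 cm and each number of a turn by 360 degrees. A row lasts 1/12 s, in which the tool goes at most 41.7 mm and 7.16 degrees, less where a joint would pass 70% of its speed; a pose out of reach is approached as far as the arm can. A call with a number of a shift or a turn outside -1 to 1 is refused whole. A call with a gripper value outside its range is refused whole. The fingers move at their own pace and stop on an object; the grip force is fixed at half the most. Time passes only in rows, so rows that do not move let the fingers close. It gives the time, the measured TCP pose, the force, the opening and the grip force at its end, in the units of the state.
- read_state(): the state, without advancing time (a new reading comes with each control period).
- camera(name): name is "side" or "top"; returns a dict with "frame" (420x560x3 uint8, red, green, blue), "range_z" (420x560 float32, m along the optical axis (not along the pixel's ray), 0 where there is no reading), "fx", "fy", "cx", "cy" (pixels), "origin" and "attitude" of the camera in the world. Camera axes: x right, y up, looking along -z (the intrinsics and any distortion apply to the point x, -y, -z); pixel columns grow to the right and rows downward; lengths in m; the calibration is good to about 2 mm. A picture is of the moment at which its call begins.
- hand_in(): hands the job in; it is judged then, once.
The state is a dict: "t": time; "q": joint angles; "qd": joint speeds; "joint_efforts": joint torques, N m; "eef_pos": TCP position; "tool_rot": TCP orientation; "ft_force": force on the tool from outside, world axes, zero at the start; "ft_torque": the same for the moment, N m; "opening": finger opening in m; "finger_force": force on a finger pad.
Only numpy, scipy, OpenCV 4.12 (cv2) and the standard library are available. Lean on these libraries where they do the work, as an engineer would, in place of code of your own. Each camera call takes 0.05 s, during which the arm holds its last target. There are 200 camera calls.

TASK

Slide the wooden cover of the caddy all the way across, so that the gas cylinder beneath it is uncovered, then loosen that cylinder's cap. Its quarter-turn thread may be left-handed or right-handed and this cannot be seen, so try it one way and, if it comes up against its stop, turn it the other way until it is loose before pulling. Lift the cap upright well clear of the cylinder (at least 6 cm) and finish while holding it there, still, in the gripper; leave the other cylinder's cap and the crockery alone.

Things in the scene. Friction and masses are not known exactly. Their poses are not given: they have to be found in the camera images.
- caddy: Pale wooden caddy, fixed: base 150 x 262 mm (x by y), end panels 12 mm thick at y = +/-128 mm, top at 151 mm. Two fixed upright gas cylinders, axes at (0, +60) and (0, -60) mm. Grooved rails along y at the long sides, 116 mm clear between them. Origin: centre of the underside; z up, y along the grooves. The cover starts over the cylinder at +y.
- cover (a joint): Sliding wooden cover (128 x 116 x 8 mm, top face 142 mm above the worktop) captive in the rails' grooves. Value in m: 0 = over the cylinder at the caddy's +y, grows as it slides toward the caddy's -y, 0.12 = end stop, over the other cylinder, the first one free. It starts at 0 to 0.012. It moves against about 1.5 N of friction and stays where it is left.
- cover_handle (a point): Top centre of the cover's upright grip, a wooden block 46 mm along the caddy's x, 14 mm along y and 22 mm high, standing in the middle of the cover. Pinch its 14 mm and slide. The point is 164 mm above the worktop; its axes are the caddy's.
- valve_cap: Grey plastic cap (about 70 g) on the cylinder at the caddy's +y, hidden by the cover at first. Round skirt 54 mm across, 24 mm high, with an upright wing on top: 42 mm along the cap's x, 16 mm along its y, 24 to 56 mm above the origin. Origin: centre of the skirt's underside, 72 mm above the worktop when seated; z up. At the start its x lies along the caddy's x within 0.1 rad.
- cap_wing (a point): Top centre of the cap's wing; axes as the cap's. From its start the cap turns 0.1 to 0.35 rad one way, to a solid stop (over 0.4 N m within 0.1 rad more); the other way almost freely (under 0.15 N m), is loose from 0.95 rad on (aim for 1.3) and meets a stop past 2.2 rad. Loose, it lifts straight off; before that it cannot be pulled off. Which way loosens (from above) is hidden and varies.
- other_cap: The same cap on the other cylinder (caddy y = -60 mm), uncovered at the start; leave it alone. Same origin and axes.
- teacup: White cup with a handle, 91 x 122 x 72 mm, bystander. Origin: centre of its underside.
- highball: Tall clear glass, 69 mm in diameter, 112 mm high, bystander. Origin: centre of its underside.
- sugar_bowl: Small white bowl without lid, 67 mm in diameter, 40 mm high, bystander. Origin: centre of its underside.

How it is judged:
By the outcome, as a careful person would: the job done as asked, in the order asked, and still so for the second after the job is handed in, while the arm keeps its last pose, push and grip.
It also fails if it takes over 58 s, if anything falls off the work surface, if the arm or the gripper's body presses on something with over 40 N, if the wrist force passes 120 N, or if a joint passes its speed limit or range.

## Working session

There is one attempt and no reset: what is moved stays moved. The work goes in short steps, Python scripts to look and compute and a shell command to move; the robot and the scene stay as the last step left them, time stands still between calls to the robot, and variables do not carry over. Pictures are saved under pics/ and viewed, at most 10 in all, crops included, and the job is handed in when it is done.

```bash
mkdir -p pics
cat > h.py <<'E'
from station import *
import numpy as np, cv2
from scipy.spatial.transform import Rotation as R
def att(c):
    a=np.array(c["attitude"],float)
    return R.from_quat(a).as_matrix() if a.size==4 else a.reshape(3,3)
def cloud(c):
    z=c["range_z"]; v,u=np.mgrid[:z.shape[0],:z.shape[1]]
    p=np.stack([(u-c["cx"])/c["fx"]*z,-(v-c["cy"])/c["fy"]*z,-z],-1)
    return p@att(c).T+np.array(c["origin"])
E
python3 - <<'E'
from h import *
s=read_state(); print({k:np.round(v,4).tolist() for k,v in s.items()})
for n in("top","side"):
    c=camera(n); cv2.imwrite(f"pics/{n}0.png",c["frame"][...,::-1]); print(n,[(k,c[k]) for k in c if k not in("frame","range_z")])
    np.save(f"{n}0.npy",cloud(c))
E
```

```text
{'t': 0.0, 'q': [1.1146, 0.3537, 1.6341, -0.0, 1.1552, -0.0024], 'qd': [-0.0018, 0.0002, -0.0003, -0.0001, -0.0015, -0.0025], 'joint_efforts': [0.0018, -60.5248, -34.2055, 0.0002, 0.0097, 0.0001], 'eef_pos': [0.2738, 0.5613, 0.2306], 'tool_rot': [0.225, 0.9744, -0.0007, -0.0002], 'ft_force': [0.212, -0.0912, 0.3115], 'ft_torque': [0.0148, -0.0108, -0.0187], 'finger_force': 0.0, 'opening': 0.0851}
top [('fx', 383.0056682227983), ('fy', 383.0056682227983), ('cx', 280.0267740800376), ('cy', 215.5440339867555), ('origin', array([ 0.40391424, -0.08421329,  1.04726269])), ('attitude', array([-0.05733196,  0.05616185,  0.7120546 , -0.69752215]))]
side [('fx', 385.5865256659823), ('fy', 385.5865256659823), ('cx', 279.0689869328807), ('cy', 206.554328794431), ('origin', array([ 0.1946415 , -0.95699783,  0.50475163])), ('attitude', array([ 0.5529396 , -0.11233633, -0.1666131 ,  0.8086275 ]))]
```

View pics/top0.png

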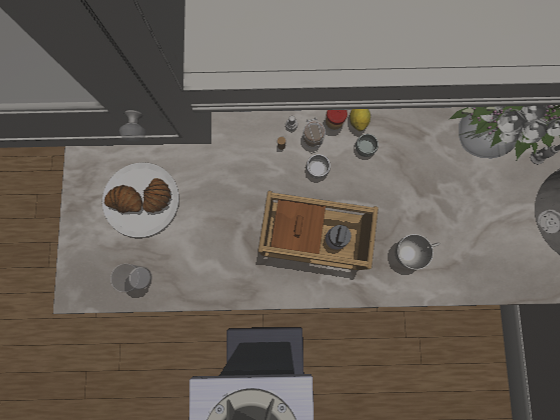

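View pics/side0.png

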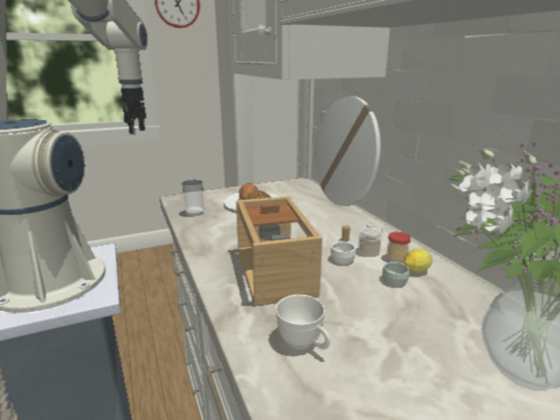

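The top view shows the caddy centred near (318,232), with the cover on its left (+y) half. The handle is at about (299,226) and the other cap at (339,236). The cup is at (414,252), clear of the caddy.

Run:
```python
from h import *
P=np.load("top0.npy"); 
z=P[...,2]; sub=np.zeros(z.shape,bool); sub[180:290,245:390]=1
m=sub&(z>.135)&(z<.175)
q=P[m]; r=cv2.minAreaRect(q[:,:2].astype(np.float32)); print("top rim",r,m.sum())
for lo,hi in((.147,.154),(.138,.145),(.157,.17)):
    mm=sub&(z>lo)&(z<hi); q=P[mm]; print(lo,mm.sum(),np.median(q,0),cv2.minAreaRect(q[:,:2].astype(np.float32)))
mm=sub&(z>.112)&(z<.132); mm[:,:325]=0; mm[:,350:]=0; mm[:225]=0;mm[250:]=0; q=P[mm]; print("othercap wing",mm.sum(),q.mean(0),cv2.minAreaRect(q[:,:2].astype(np.float32)))
# tall obstacles
for x in np.arange(.3,.9,.05):
    s=(abs(P[...,0]-x)<.025)&(abs(P[...,1]+.15)<.35); print(round(x,2),P[s][:,2].max() if s.any() else None,end="; ")
```

```text
top rim ((0.5160646438598633, -0.17494837939739227), (0.26837417483329773, 0.14881013333797455), 80.41109466552734) 4237
0.147 1718 [ 0.51074725 -0.17316326  0.1506901 ] ((0.5160835385322571, -0.17483684420585632), (0.2677174508571625, 0.14879541099071503), 80.41436767578125)
0.138 2202 [ 0.52340636 -0.12997496  0.14200073] ((0.5089080929756165, -0.17486345767974854), (0.24723152816295624, 0.13269339501857758), 79.95232391357422)
0.157 117 [ 0.52386453 -0.12746819  0.16384978] ((0.5456596612930298, -0.13913559913635254), (0.024393608793616295, 0.09429330378770828), 61.35966110229492)
othercap wing 125 [ 0.50565371 -0.23299866  0.12672019] ((0.5058032870292664, -0.23395757377147675), (0.016491618007421494, 0.042276401072740555), 76.59037017822266)
0.3 0.0051059573460809915; 0.35 0.008213913427963737; 0.4 1.0472626927174864; 0.45 0.1548040976754388; 0.5 0.1671433467470239; 0.55 0.1674268759603662; 0.6 0.7811313934761996; 0.65 0.7726434262156939; 0.7 0.7097225599682042; 0.75 0.6471323357741905; 0.8 0.21206095727684626; 0.85 0.07245400580120165; 0.9 0.00559339738479947;
```

```bash
python3 -m pendant '-.1054 -.102 0 0 0 0 0;-.1054 -.102 0 0 0 0 0;-.1054 -.102 0 0 0 0 0;-.1054 -.102 0 0 0 0 0;-.1054 -.102 0 0 0 0 0;-.1054 -.102 0 0 0 0 0;-.1054 -.102 0 0 0 0 0;-.1054 -.102 0 0 0 0 0;-.1054 -.102 0 0 0 0 0;-.1054 -.102 0 0 0 0 0'
python3 -m pendant '-.1054 -.102 0 0 0 0 0;-.1054 -.102 0 0 0 0 0;-.1054 -.102 0 0 0 0 0;-.1054 -.102 0 0 0 0 0;-.1054 -.102 0 0 0 0 0;-.1054 -.102 0 0 0 0 0;-.1054 -.102 0 0 0 0 0;-.1054 -.102 0 0 0 0 0;-.1054 -.102 0 0 0 0 0;-.1054 -.102 0 0 0 0 0;0 0 0 0 0 0 0'
python3 -c "
from h import *
print(np.round(read_state()['q'],3))"
```

```text
t: 0.93
eef_pos: [0.3991, 0.2153, 0.2312]
tool_rot: [0.225, 0.974, -0.0, -0.0]
ft_force: [0.5, 1.5, -0.3]
opening: 0.0855
finger_force: 0.0
t: 1.85
eef_pos: [0.5259, -0.1329, 0.2312]
tool_rot: [0.226, 0.974, -0.001, 0.001]
ft_force: [-0.4, -0.2, -1.2]
opening: 0.0854
finger_force: 0.0
[-0.249  0.224  1.812 -0.002  1.104 -1.362]
```

```bash
python3 -m pendant '0 0 0 0 0 .0197 .3;0 0 0 0 0 .0197 .3;0 0 0 0 0 .0197 .3;0 0 0 0 0 .0197 .3;0 0 0 0 0 .0197 .3;0 0 0 0 0 .0197 .3;0 0 0 0 0 .0197 .3;0 0 0 0 0 .0197 .3;0 0 0 0 0 .0197 .3;0 0 0 0 0 .0197 .3;0 0 0 0 0 .0197 .3;0 0 0 0 0 .0197 .3'
python3 -m pendant '0 0 0 0 0 .0197 .3;0 0 0 0 0 .0197 .3;0 0 0 0 0 .0197 .3;0 0 0 0 0 .0197 .3;0 0 0 0 0 .0197 .3;0 0 0 0 0 .0197 .3;0 0 0 0 0 .0197 .3;0 0 0 0 0 .0197 .3;0 0 0 0 0 .0197 .3;0 0 0 0 0 .0197 .3;0 0 0 0 0 .0197 .3;0 0 0 0 0 0 .3'
cat >> h.py <<'E'
CA=np.deg2rad(80.4); C=np.array([.516,-.175])
def info(tx=None):
    s=read_state(); Rm=R.from_quat(s["tool_rot"]).as_matrix(); p=np.array(s["eef_pos"])
    print("t",round(s["t"],2),"p",np.round(p,4),"q6",round(s["q"][5],3),"ydir",np.round(np.degrees(np.arctan2(Rm[1,1],Rm[0,1])),2),"z",np.round(Rm[:,2],3),"F",np.round(s["ft_force"],1),"T",np.round(s["ft_torque"],2),"open",round(s["opening"],4))
    if tx is not None: print("shift(scaled)",np.round(Rm.T@(np.array(tx)-p)/.25,4))
E
python3 -c "
from h import *
info([.524,-.1275,.145])"
```

```text
t: 2.85
eef_pos: [0.5237, -0.1273, 0.231]
tool_rot: [0.826, 0.563, -0.0, -0.0]
ft_force: [0.5, -0.5, -0.1]
opening: 0.0598
finger_force: 0.0
t: 3.85
eef_pos: [0.5238, -0.1274, 0.231]
tool_rot: [0.997, -0.082, -0.0, -0.0]
ft_force: [0.3, 0.1, -0.3]
opening: 0.06
finger_force: 0.0
t 3.85 p [ 0.5238 -0.1274  0.231 ] q6 1.494 ydir -99.44 z [-0.001  0.    -1.   ] F [ 0.3  0.1 -0.3] T [ 0.05 -0.02 -0.03] open 0.06
shift(scaled) [0.0013 0.0004 0.3439]
```

```bash
python3 -m pendant '0 0 .07 0 0 0 .3;0 0 .07 0 0 0 .3;0 0 .07 0 0 0 .3;0 0 .07 0 0 0 .3;0 0 .044 0 0 0 .3;0 0 .02 0 0 0 .3;0 0 0 0 0 0 .3;0 0 0 0 0 0 1;0 0 0 0 0 0 1;0 0 0 0 0 0 1;0 0 0 0 0 0 1;0 0 0 0 0 0 1'
python3 -m pendant '0 0 0 0 0 0 1;0 0 0 0 0 0 1'
python3 -c "
from h import *
info([.524-.108*.167,-.1275-.108*.986,.145])"
```

```text
t: 4.85
eef_pos: [0.5246, -0.1278, 0.1463]
tool_rot: [0.997, -0.08, 0.001, 0.0]
ft_force: [-1.1, -0.4, 6.5]
opening: 0.0125
finger_force: 59.6
t: 5.02
eef_pos: [0.5246, -0.1278, 0.1463]
tool_rot: [0.997, -0.08, 0.001, 0.0]
ft_force: [-1.2, 0.8, 6.3]
opening: 0.0123
finger_force: 59.6
t 5.02 p [ 0.5246 -0.1278  0.1463] q6 1.488 ydir -99.14 z [ 0.001 -0.    -1.   ] F [-1.2  0.8  6.3] T [ 0.03  0.21 -0.22] open 0.0123
shift(scaled) [-0.0062  0.4312  0.0052]
```

```bash
python3 -m pendant '0 .02 0 0 0 0 1;0 .045 0 0 0 0 1;-.001 .045 0 0 0 0 1;0 .045 0 0 0 0 1;-.001 .045 0 0 0 0 1;0 .045 0 0 0 0 1;-.001 .045 0 0 0 0 1;0 .045 0 0 0 0 1;-.001 .04 0 0 0 0 1;0 .03 0 0 0 0 1;0 .015 0 0 0 0 1;0 0 0 0 0 0 1'
python3 -c "
from h import *
info()"
python3 -m pendant '0 .004 0 0 0 0 1;0 .004 0 0 0 0 1;0 .004 0 0 0 0 1;0 0 0 0 0 0 1'
python3 -c "
from h import *
info([.506,-.2342,.145])"
```

```text
t: 6.02
eef_pos: [0.5067, -0.2323, 0.1463]
tool_rot: [0.997, -0.08, 0.001, 0.0]
ft_force: [-1.3, -1.9, 6.2]
opening: 0.0127
finger_force: 59.7
t 6.02 p [ 0.5067 -0.2323  0.1463] q6 1.299 ydir -99.17 z [ 0.001 -0.001 -1.   ] F [-1.3 -1.9  6.2] T [-0.15  0.36 -0.25] open 0.0127
t: 6.35
eef_pos: [0.5064, -0.234, 0.1463]
tool_rot: [0.997, -0.08, 0.001, -0.0]
ft_force: [-0.7, 3.3, 6.8]
opening: 0.0128
finger_force: 59.8
t 6.35 p [ 0.5064 -0.234   0.1463] q6 1.294 ydir -99.16 z [ 0.001  0.    -1.   ] F [-0.7  3.3  6.8] T [ 0.52  0.18 -0.33] open 0.0128
shift(scaled) [-0.0015  0.0011  0.0053]
```

```bash
python3 -m pendant '0 .004 0 0 0 0 1;0 .004 0 0 0 0 1;0 .004 0 0 0 0 1;0 0 0 0 0 0 1'
python3 -c "
from h import *
info()"
```

```text
t: 6.68
eef_pos: [0.5063, -0.2341, 0.1463]
tool_rot: [0.997, -0.08, 0.001, -0.003]
ft_force: [2.7, 18.6, 9.0]
opening: 0.0125
finger_force: 60.3
t 6.68 p [ 0.5063 -0.2341  0.1463] q6 1.289 ydir -99.21 z [ 0.002  0.005 -1.   ] F [ 2.7 18.6  9. ] T [ 2.94 -0.43 -0.26] open 0.0125
```

```bash
python3 -m pendant '0 -.014 0 0 0 0 1;0 0 0 0 0 0 .3;0 0 0 0 0 0 .3;0 0 0 0 0 0 .3;0 0 -.02 0 0 0 .3;0 0 -.08 0 0 0 .3;0 0 -.12 0 0 0 .3;0 0 -.12 0 0 0 .3;0 .08 -.08 0 0 0 .3;0 .12 0 0 0 0 .3;0 .12 0 0 0 0 .3;0 0 0 0 0 0 .3'
python3 - <<'E'
from h import *
info()
c=camera("top"); P=cloud(c); np.save("top1.npy",P)
cv2.imwrite("pics/top1.png",cv2.resize(c["frame"][150:300,230:430,::-1],None,fx=4,fy=4,interpolation=cv2.INTER_CUBIC))
d=P[...,:2]-(C+.06*np.array([np.cos(CA),np.sin(CA)]))
m=(np.hypot(d[...,0],d[...,1])<.04)&(P[...,2]>.115)&(P[...,2]<.133); q=P[m]; print(m.sum(),q.mean(0),np.percentile(q[:,2],90),cv2.minAreaRect(q[:,:2].astype(np.float32)))
q=q[q[:,2]>.122,:2]; _,ev=np.linalg.eigh(np.cov(q.T)); print("wing x deg",np.degrees(np.arctan2(ev[1,1],ev[0,1])),q.mean(0))
m=(P[...,2]>.157)&(P[...,2]<.17); m[:180]=0;m[290:]=0;m[:,:250]=0;m[:,385:]=0;q=P[m];e=q[:,:2]-C;print("handle",m.sum(),np.median(e@[np.cos(CA),np.sin(CA)]))
E
```

```text
t: 7.68
eef_pos: [0.493, -0.317, 0.2514]
tool_rot: [0.997, -0.08, 0.001, 0.001]
ft_force: [-0.1, 0.6, -1.0]
opening: 0.0598
finger_force: 0.0
t 7.68 p [ 0.493  -0.317   0.2514] q6 1.16 ydir -99.23 z [ 0.001 -0.003 -1.   ] F [-0.1  0.6 -1. ] T [ 0.01  0.04 -0.01] open 0.0598
113 [ 0.52543462 -0.11564964  0.12756848] 0.13027250937014598 ((0.5261703133583069, -0.11589869856834412), (0.015620612539350986, 0.041490476578474045), 78.37831115722656)
wing x deg 168.33459983828746 [ 0.52596718 -0.11573785]
handle 122 -0.05770039805074002
```

View pics/top1.png

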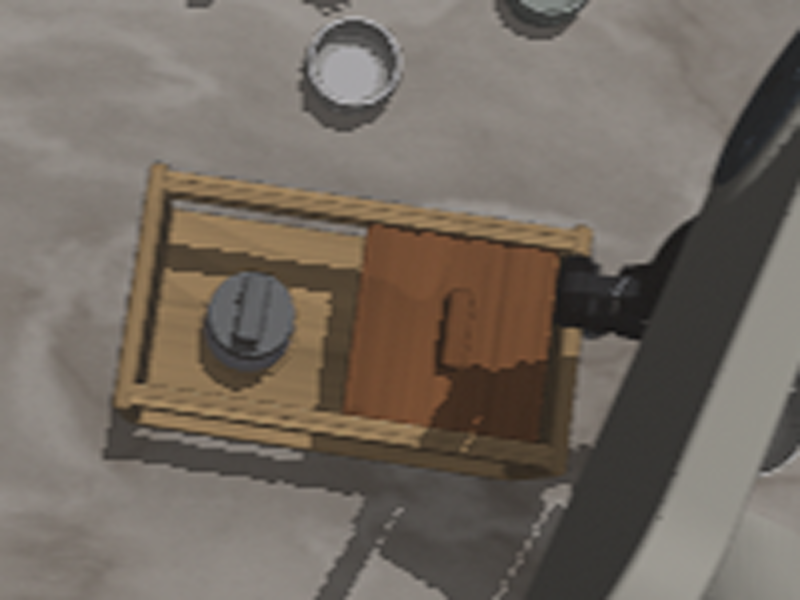

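The crop shows the cover at its far stop and the target cap uncovered at about (250,310), with its wing slightly off the caddy's x axis.

```bash
python3 -m pendant '0 -.06 0 0 0 0 .45;0 -.12 0 0 0 0 .45;0 -.12 0 0 0 0 .45;0 -.12 0 0 0 0 .45;0 -.12 0 0 0 0 .45;0 -.12 0 0 0 0 .45;0 -.1 0 0 0 0 .45;0 -.0555 0 0 0 0 .45;0 0 0 0 0 .0066 .45;0 0 0 0 0 0 .45'
python3 -c "
from h import *
info([.526,-.1158,.1])"
```

```text
t: 8.57
eef_pos: [0.5253, -0.1086, 0.2502]
tool_rot: [0.995, -0.1, -0.0, -0.0]
ft_force: [-0.5, -0.4, 0.5]
opening: 0.0473
finger_force: 0.0
t 8.57 p [ 0.5253 -0.1086  0.2502] q6 1.563 ydir -101.43 z [-0.001  0.001 -1.   ] F [-0.5 -0.4  0.5] T [-0.06 -0.05 -0.08] open 0.0473
shift(scaled) [0.0089 0.028  0.6008]
```

```bash
python3 -m pendant '.0089 .028 .05 0 0 0 .45;0 0 .09 0 0 0 .45;0 0 .09 0 0 0 .45;0 0 .09 0 0 0 .45;0 0 .09 0 0 0 .45;0 0 .08 0 0 0 .45;0 0 .06 0 0 0 .45;0 0 .035 0 0 0 .45;0 0 .015 0 0 0 .45;0 0 0 0 0 0 .45;0 0 0 0 0 0 .45'
python3 -c "
from h import *
info([.526,-.1158,.1])"
```

```text
t: 9.48
eef_pos: [0.5269, -0.1186, 0.1009]
tool_rot: [0.995, -0.1, 0.0, 0.0]
ft_force: [-0.2, -0.0, 0.2]
opening: 0.047
finger_force: 0.0
t 9.48 p [ 0.5269 -0.1186  0.1009] q6 1.547 ydir -101.48 z [ 0.001 -0.    -1.   ] F [-0.2 -0.   0.2] T [ 0.06  0.   -0.05] open 0.047
shift(scaled) [-0.0057 -0.0102  0.0037]
```

```bash
python3 -m pendant '-.0057 -.0102 0 0 0 0 .45;0 0 0 0 0 0 .45;0 0 0 0 0 0 1;0 0 0 0 0 0 1;0 0 0 0 0 0 1;0 0 0 0 0 0 1;0 0 0 0 0 0 1;0 0 0 0 0 0 1'
python3 -c "
from h import *
info([.526,-.1158,.1])"
```

```text
t: 10.15
eef_pos: [0.5259, -0.116, 0.1008]
tool_rot: [0.995, -0.1, 0.0, 0.0]
ft_force: [-1.7, 0.8, 6.6]
opening: 0.0149
finger_force: 59.1
t 10.15 p [ 0.5259 -0.116   0.1008] q6 1.552 ydir -101.5 z [ 0.001 -0.    -1.   ] F [-1.7  0.8  6.6] T [0.08 0.2  0.01] open 0.0149
shift(scaled) [ 0.0003 -0.0007  0.0032]
```

```bash
for i in 1; do python3 -m pendant '0 0 0 0 0 .008 1;0 0 0 0 0 .008 1;0 0 0 0 0 .008 1;0 0 0 0 0 0 1' >/dev/null; python3 -c "
from h import *
info()"; done
python3 -m pendant '0 0 0 0 0 .006 1;0 0 0 0 0 .006 1;0 0 0 0 0 0 1' >/dev/null; python3 -c "
from h import *
info()"
```

```text
t 10.48 p [ 0.5262 -0.1162  0.1008] q6 1.705 ydir -110.26 z [ 0.001 -0.    -1.   ] F [ 0.6 -1.   5.6] T [-0.16 -0.04 -0.04] open 0.0145
t 10.73 p [ 0.5263 -0.1162  0.1008] q6 1.778 ydir -114.49 z [ 0.001 -0.    -1.   ] F [0.2 0.1 5.8] T [-0.19  0.03  0.01] open 0.0151
```

```bash
python3 -m pendant '0 0 0 0 0 .006 1;0 0 0 0 0 .006 1;0 0 0 0 0 0 1' >/dev/null; python3 -c "
from h import *
info()"; python3 -m pendant '0 0 0 0 0 .006 1;0 0 0 0 0 .006 1;0 0 0 0 0 0 1' >/dev/null; python3 -c "
from h import *
info()"
```

```text
t 10.98 p [ 0.5263 -0.1162  0.1008] q6 1.854 ydir -118.8 z [ 0.001 -0.001 -1.   ] F [ 0.  -0.2  6. ] T [-0.19  0.04 -0.05] open 0.0148
t 11.23 p [ 0.5263 -0.1162  0.1008] q6 1.929 ydir -123.12 z [ 0.001 -0.001 -1.   ] F [ 1.1 -1.   6.1] T [-0.17  0.04 -0.02] open 0.0149
```

```bash
python3 -m pendant '0 0 0 0 0 .006 1;0 0 0 0 0 .006 1;0 0 0 0 0 .006 1;0 0 0 0 0 0 1' >/dev/null; python3 -c "
from h import *
info()"
```

```text
t 11.57 p [ 0.5262 -0.1162  0.1008] q6 2.042 ydir -129.6 z [ 0.001 -0.001 -1.   ] F [-0.2 -1.4  6.3] T [-0.19  0.04 -0.02] open 0.015
```

```bash
python3 -m pendant '0 0 0 0 0 .014 1;0 0 0 0 0 .014 1;0 0 0 0 0 .014 1;0 0 0 0 0 .014 1;0 0 0 0 0 .014 1;0 0 0 0 0 .014 1;0 0 0 0 0 .014 1;0 0 0 0 0 .014 1;0 0 0 0 0 .012 1;0 0 0 0 0 .004 1;0 0 0 0 0 0 1' >/dev/null; python3 -c "
from h import *
info()"
```

```text
t 12.48 p [ 0.5261 -0.1162  0.1008] q6 2.846 ydir -175.66 z [ 0.001 -0.001 -1.   ] F [-0.6 -1.9  6.2] T [-0.3   0.1  -0.03] open 0.0151
```

```bash
python3 -m pendant '0 0 -.008 0 0 0 1;0 0 -.012 0 0 0 1;0 0 -.012 0 0 0 1;0 0 0 0 0 0 1' >/dev/null; python3 -c "
from h import *
info()"
```

```text
t 12.82 p [ 0.5258 -0.1159  0.1088] q6 2.845 ydir -175.62 z [ 0. -0. -1.] F [ 0.5  0.3 -0.4] T [ 0.    0.01 -0.01] open 0.0149
```

Free, with only the cap's weight on the wrist. I'll lift it about 12 cm in total.

```bash
python3 -m pendant '0 0 -.03 0 0 0 1;0 0 -.05 0 0 0 1;0 0 -.06 0 0 0 1;0 0 -.06 0 0 0 1;0 0 -.06 0 0 0 1;0 0 -.06 0 0 0 1;0 0 -.06 0 0 0 1;0 0 -.04 0 0 0 1;0 0 -.02 0 0 0 1;0 0 0 0 0 0 1;0 0 0 0 0 0 1;0 0 0 0 0 0 1' >/dev/null; python3 -c "
from h import *
info()
c=camera('side'); cv2.imwrite('pics/side1.png',cv2.resize(c['frame'][100:320,180:400,::-1],None,fx=2.6,fy=2.6))"
```

```text
t 13.82 p [ 0.525  -0.1157  0.2174] q6 2.846 ydir -175.65 z [-0.001  0.    -1.   ] F [ 0.   0.6 -0.8] T [-0.03 -0.05 -0.02] open 0.0153
```

View pics/side1.png

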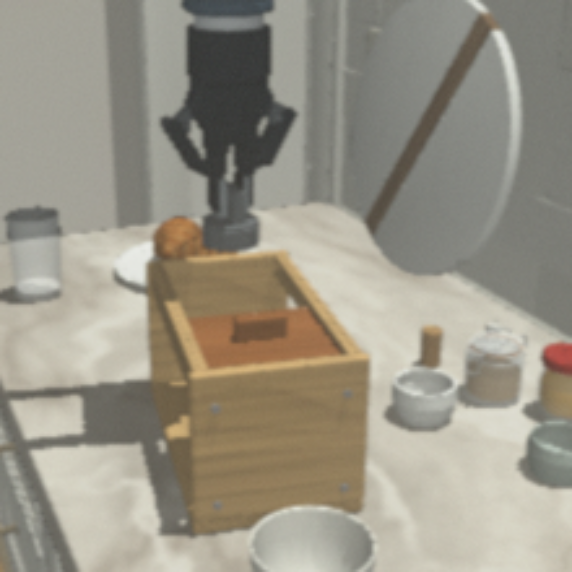

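The crop shows the cap held upright in the gripper at about (230,225), well above the caddy. The cover is at its near stop, at about (265,335).

```bash
python3 -m pendant '0 0 0 0 0 0 1;0 0 0 0 0 0 1;0 0 0 0 0 0 1' && python3 -c "
from station import *
print(hand_in())"
```

```text
t: 14.12
eef_pos: [0.5254, -0.1158, 0.2179]
tool_rot: [0.733, -0.68, -0.0, 0.0]
ft_force: [0.4, 0.1, -0.8]
opening: 0.015
finger_force: 58.5
the job is handed in; nothing more can be done
None
```

The job is handed in at about 14 s: I slid the cover to its end stop, loosened the cap by turning it 1.3 rad clockwise (it never met a stop), lifted it about 11.7 cm and finished holding it upright and still; the other cap and the crockery were not touched.

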